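Seal the pop-up canisters

ROBOT

A 6-joint arm with a two-finger parallel gripper is mounted at the origin on the work surface. World frame = base frame: x ahead of the robot, y to its left, z up, the work surface at z = 0. Lengths are in m, angles in rad, forces in N, time in s.
With the tool pointing down it reaches from about 0.4 to 0.825 m from the base axis. Payload 7 kg.
Tool frame: the origin (TCP) lies at the very end of the fingers, on their centre line; the grasp point (between the pads) lies 19 mm behind it; z points along the fingers, x is the direction in which the jaws open and shut, and the axes are right-handed (so a half turn about z gives the same grasp; the last joint's range is limited). The gripper opens to 88 mm and grips with 3 to 60 N. Pads are 19 mm wide; open, the fingers measure 130 mm over their backs; the gripper's body (78 mm by 193 mm) begins 47 mm behind the grasp point.
Start: joints at [-0.879, 0.359, 0.012, 0, -1.224, -0.288], TCP at [0.265, -0.621, 0.227] pointing down, gripper open.
Joint ranges: [-3.07, 3.07], [-1.43, 2.12], [-1.02, 1.25], [-3.03, 1.67], [-3.05, -0], [-3.03, 3.03]. Speed limits (rad/s): [2.39, 2.39, 3.01, 3.14, 3.14, 3.14].

INTERFACE

Orientations are given as [roll, pitch, yaw] about the fixed x, y, z axes, in that order (R = Rz(yaw) Ry(pitch) Rx(roll)).
In Python, from station import telemetry, grab_frame, arm, regions_of, pinpoint gives the robot as it stands. The module is installed in compiled form; this text tells all that it offers.
- The arm moves only by the shell command python3 -m inch 'ROWS' [FORCE]. ROWS is text: rows parted by semicolons, each of 7 numbers parted by spaces: the opening, from 0 (shut) to 1 (fully open), then the shift along the world's x, y, z in cm, then the turn, a rotation vector about the world's x, y, z in degrees. A call has 1 to 12 rows; each row is the pose to reach, as a shift and turn from the pose measured when the call began; what a row does not reach only later rows make up. A row lasts 1/8 s, in which the tool goes at most 62.5 mm and 10.7 degrees, less where a joint would pass 70% of its speed; a pose out of reach is approached as far as the arm can. A call with a gripper value outside its range is refused whole. The fingers move at their own pace and stop on an object; FORCE is the grip in N (left out, the last holds). Time passes only in rows, so rows that repeat a pose let the fingers close. It gives the time, the measured TCP pose, the force and the opening at its end, in the units of the state.
- telemetry.get_state(): the state, without advancing time (a new reading comes with each control period).
- grab_frame(name): name is "side" or "top"; returns a dict with "pixels" (480x640x3 uint8, red, green, blue), "fx", "fy", "cx", "cy" (pixels), "R" (3x3) and "t" (3): a world point X has camera coordinates R X + t. Camera axes: x right, y down, z forward; pixel columns grow to the right and rows downward; lengths in m; the calibration is good to about 2 mm. A picture is of the moment at which its call begins. There is no depth.
- arm.job_done(): hands the job in, once; it reports no verdict.
Trained networks look in the newest picture that a camera, given by its name, has taken for a name from the list of things; names that differ only in an ending like _2 or _b are one class to them, and where a whole thing is asked for, a point or a joint stands for the part that bears it (a point fixed in the world has none). Each returns a list of dicts, best first, with "p" (0 to 1); they miss things now and then, are a little off and sometimes report something else, mostly with a low value. They report only what shows in the picture. A call takes as long as a camera call. They do not tell look-alikes from the thing itself.
- regions_of(camera, name): "pixels" (480x640 bool, what is visible of it) and "bbox" ([left, top, right, bottom] in pixels, round what is visible of it).
- pinpoint(camera, name): "location" ([column, row] in pixels: a listed point, or the origin of a listed thing).
The state is a dict: "t": time; "q": joint angles; "qd": joint speeds; "joint_efforts": joint torques, N m; "eef_pos": TCP position; "ee_rot": TCP orientation; "force": force on the tool from outside, world axes, zero at the start; "moment": the same for the moment, N m; "width": finger opening in m.
Only numpy, scipy, OpenCV 4.12 (cv2) and the standard library are available. Lean on these libraries where they do the work, as an engineer would, in place of code of your own. Each camera call takes 0.05 s, during which the arm holds its last target. There are 200 camera calls.

TASK

Seal the filled canisters by pressing the pop-up steel button on each lid fully down with a fingertip, lightly and in this order: first the tall round coffee canister, then the square sugar canister, then the low wide tea canister. Leave the small round canister's button up, and do not lift, shove or tip any canister or move the other things on the worktop.

Things in the scene. Friction and masses are not known exactly. Their poses are not given: they have to be found in the camera images.
- tall_canister: tall slim round canister, 84 mm diameter, the tallest of the four (coffee): white tin with a flat wooden lid, stands loose on the worktop; origin at the centre of its underside, z up; the lid's flat top is 165 mm above the origin. It holds less than 1.1 kg and slides or tips if pushed sideways.
- tall_top (a point): centre of the top face of the tall canister's steel button, the flat spot to press: a sprung cap 32 mm in diameter in the middle of the lid, 183 mm above the worktop when up. The cap gives 0.5 mm per newton (at most 7 mm) and springs back. The point moves with it: top 18 mm above the lid when up, 10 mm when sealed and let go.
- tall_button (a joint): travel in m of the plunger (steel collar, 40 mm diameter) under that cap: 0 = up (10 mm proud of the lid), 0.008 = fully down at its stop; starts between 0 and 0.001. It resists with 3 N and stays where it is left. A press first sinks the cap 1.5 mm, then moves the plunger; once it is home (cap top 9.5 mm down) the force rises by 2 N per mm.
- square_canister: square canister, 90 x 90 mm, the only square one (sugar): white tin with a flat wooden lid, stands loose on the worktop; origin at the centre of its underside, z up; the lid's flat top is 120 mm above the origin. It holds less than 1.1 kg and slides or tips if pushed sideways.
- square_top (a point): centre of the top face of the square canister's steel button, the flat spot to press: a sprung cap 32 mm in diameter in the middle of the lid, 138 mm above the worktop when up. The cap gives 0.5 mm per newton (at most 7 mm) and springs back. The point moves with it: top 18 mm above the lid when up, 10 mm when sealed and let go.
- square_button (a joint): travel in m of the plunger (steel collar, 40 mm diameter) under that cap: 0 = up (10 mm proud of the lid), 0.008 = fully down at its stop; starts between 0 and 0.001. It resists with 3 N and stays where it is left. A press first sinks the cap 1.5 mm, then moves the plunger; once it is home (cap top 9.5 mm down) the force rises by 2 N per mm.
- low_canister: low wide round canister, 120 mm diameter, the widest (tea): white tin with a flat wooden lid, stands loose on the worktop; origin at the centre of its underside, z up; the lid's flat top is 80 mm above the origin. It holds less than 1.1 kg and slides or tips if pushed sideways.
- low_top (a point): centre of the top face of the low canister's steel button, the flat spot to press: a sprung cap 32 mm in diameter in the middle of the lid, 98 mm above the worktop when up. The cap gives 0.5 mm per newton (at most 7 mm) and springs back. The point moves with it: top 18 mm above the lid when up, 10 mm when sealed and let go.
- low_button (a joint): travel in m of the plunger (steel collar, 40 mm diameter) under that cap: 0 = up (10 mm proud of the lid), 0.008 = fully down at its stop; starts between 0 and 0.001. It resists with 3 N and stays where it is left. A press first sinks the cap 1.5 mm, then moves the plunger; once it is home (cap top 9.5 mm down) the force rises by 2 N per mm.
- small_canister: small round canister, 72 mm diameter, the smallest and lowest (empty, to be left open): white tin with a flat wooden lid, stands loose on the worktop; origin at the centre of its underside, z up; the lid's flat top is 60 mm above the origin. It holds less than 1.1 kg and slides or tips if pushed sideways.
- small_top (a point): centre of the top face of the small canister's steel button, the flat spot to press: a sprung cap 32 mm in diameter in the middle of the lid, 78 mm above the worktop when up. The cap gives 0.5 mm per newton (at most 7 mm) and springs back. The point moves with it: top 18 mm above the lid when up, 10 mm when sealed and let go.
- small_button (a joint): travel in m of the plunger (steel collar, 40 mm diameter) under that cap: 0 = up (10 mm proud of the lid), 0.008 = fully down at its stop; starts between 0 and 0.001. It resists with 3 N and stays where it is left. A press first sinks the cap 1.5 mm, then moves the plunger; once it is home (cap top 9.5 mm down) the force rises by 2 N per mm.
- pepper_mill: bystander, loose, leave it alone: turned dark wooden pepper mill, 48 mm diameter, 108 mm tall; origin at the middle of its underside
- mug: bystander, loose, leave it alone: white mug, 78 mm diameter, 90 mm tall, handle on its +y side; origin at the middle of its underside
- jar: bystander, loose, leave it alone: closed glass jar with a steel cap, 68 mm diameter, 95 mm tall; origin at the middle of its underside
- egg_cup: bystander, loose, leave it alone: white egg cup, 48 mm diameter, 62 mm tall; origin at the middle of its underside
- dish: bystander, loose, leave it alone: shallow white dish, 120 mm diameter, 35 mm tall; origin at the middle of its underside
- spoon: bystander, loose, leave it alone: wooden spoon lying flat along its x axis, about 200 mm long, 20 mm tall; origin at the middle of its underside
Things that resemble listed ones, but are neither listed nor needed, are in the scene too. What is shaped like the low_canister but blue is not meant. What is shaped like the tall_canister but red is not meant.

How it is judged:
On the way, in this order (a step that is already met when the one before it is completed fails the run):
1. the tall canister's button is down, the others still up (value of joint tall_button above 0.006 m and value of joint each of square_button, low_button, small_button below 0.003 m), for 0.2 s.
2. then the square canister's button is down, the low and small ones still up (value of joint each of tall_button, square_button above 0.006 m and value of joint each of low_button, small_button below 0.003 m), for 0.2 s.
3. then the low wide canister's button is down, the small one still up (value of joint each of tall_button, square_button, low_button above 0.006 m and value of joint small_button below 0.003 m), for 0.2 s.
At the end, for the whole second after the job is handed in: The buttons of the tall, square and low canisters are at least 6 mm down (of 8), pressed in that order; the small canister's button is less than 3 mm down; all four canisters stand upright (within 0.1 rad), at rest, within 25 mm of where they started (all of step 3 and distance of each of tall_canister, square_canister, low_canister, small_canister from where it was at the start of the episode below 0.025 m and angle between each of tall_canister, square_canister, low_canister, small_canister's own z axis and vertical below 0.1 rad and linear speed of each of tall_canister, square_canister, low_canister, small_canister below 0.02 m/s); the robot touches nothing.
It fails at once if a canister is lifted clear of the worktop (over 8 mm) (height (world z) of any of tall_canister, square_canister, low_canister, small_canister above 0.008 m).
It fails at once if a canister is tipped (over 0.25 rad) or shoved from its place (over 25 mm) (angle between any of tall_canister, square_canister, low_canister, small_canister's own z axis and vertical above 0.25 rad or distance of any of tall_canister, square_canister, low_canister, small_canister from where it was at the start of the episode above 0.025 m).
It fails at once if a canister is pressed or struck hard (over 25 N), or pushed with the arm or the gripper's body instead of the fingers (over 2 N) (contact force between the fingers and tall_canister above 25 N or contact force between the arm and tall_canister above 2 N or contact force between the fingers and square_canister above 25 N or contact force between the arm and square_canister above 2 N or contact force between the fingers and low_canister above 25 N or contact force between the arm and low_canister above 2 N or contact force between the fingers and small_canister above 25 N or contact force between the arm and small_canister above 2 N).
It fails at once if the small canister's button is pressed (3 mm or more) (value of joint small_button above 0.003 m).
It fails at once if a bystander is moved (over 30 mm) (distance of any of pepper_mill, mug, jar, egg_cup, dish, spoon from where it was at the start of the episode above 0.03 m).
It also fails if it takes over 56 s, if anything falls off the work surface, if the arm or the gripper's body presses on something with over 40 N, if the wrist force passes 120 N, or if a joint passes its speed limit or range.

## Working session

There is one attempt and no reset: what is moved stays moved. The work goes in short steps, Python scripts to look and compute and a shell command to move; the robot and the scene stay as the last step left them, time stands still between calls to the robot, and variables do not carry over. Pictures are saved under pics/ and viewed, about 8 in all and at most 12, crops included, and the job is handed in when it is done.

```bash
mkdir -p pics
cat > h.py <<'E'
import numpy as np, cv2
from station import telemetry, grab_frame, arm, regions_of, pinpoint
def ray(f,uv):
    R=np.array(f["R"]);t=np.array(f["t"]);d=R.T@np.array([(uv[0]-f["cx"])/f["fx"],(uv[1]-f["cy"])/f["fy"],1]);return -R.T@t,d
def atz(f,uv,z):
    c,d=ray(f,uv);return c+d*(z-c[2])/d[2]
def proj(f,X):
    p=np.array(f["R"])@X+np.array(f["t"]);return f["fx"]*p[0]/p[2]+f["cx"],f["fy"]*p[1]/p[2]+f["cy"]
E
python3 - <<'E'
from h import *
Z=dict(tall_top=.183,square_top=.138,low_top=.098,small_top=.078)
F={}
for c in("top","side"):
    F[c]=f=grab_frame(c);cv2.imwrite(f"pics/{c}0.png",f["pixels"][:,:,::-1])
    for n,z in Z.items():
        for r in pinpoint(c,n)[:4]: print(c,n,round(r["p"],2),np.round(r["location"]),np.round(atz(f,r["location"],z),3))
print(telemetry.get_state())
E
```

```text
top tall_top 0.67 [241. 247.] [0.6   0.098 0.183]
top tall_top 0.49 [199. 346.] [0.377 0.184 0.183]
top square_top 0.43 [321. 305.] [ 0.473 -0.086  0.138]
top low_top 0.72 [395. 266.] [ 0.571 -0.263  0.098]
top low_top 0.6 [451. 358.] [ 0.355 -0.397  0.098]
top small_top 0.53 [167. 304.] [0.47  0.285 0.078]
top small_top 0.27 [322. 309.] [ 0.465 -0.09   0.078]
side tall_top 0.82 [356. 358.] [0.37  0.192 0.183]
side tall_top 0.45 [278. 268.] [0.59  0.099 0.183]
side tall_top 0.37 [379. 256.] [ 0.45  -0.027  0.183]
side square_top 0.69 [383. 252.] [ 0.468 -0.085  0.138]
side square_top 0.51 [375. 237.] [ 0.504 -0.117  0.138]
side low_top 0.67 [378. 203.] [ 0.574 -0.265  0.098]
side low_top 0.6 [488. 207.] [ 0.353 -0.39   0.098]
side small_top 0.59 [272. 411.] [0.469 0.292 0.078]
{'t': 0.5, 'q': array([-8.78918742e-01,  3.58675599e-01,  1.18846812e-02, -1.27144140e-05,
       -1.22410042e+00, -2.88119871e-01]), 'qd': array([-0.0005847 , -0.00257054,  0.00021545, -0.00044084,  0.00106552,
       -0.00030923]), 'joint_efforts': array([ 4.76876867e-04, -5.81796527e+01,  2.93068922e+01,  6.99719042e+00,
        1.18853519e-02, -5.39061011e-05]), 'eef_pos': array([ 0.26517728, -0.62069743,  0.22650335]), 'ee_rot': array([-3.14157712e+00, -9.44942459e-05,  1.97454972e+00]), 'force': array([ 0.05586674, -0.09363644,  0.00828996]), 'moment': array([ 0.02415066, -0.03169123, -0.02584207]), 'width': 0.08766997530554753}
```

View pics/top0.png

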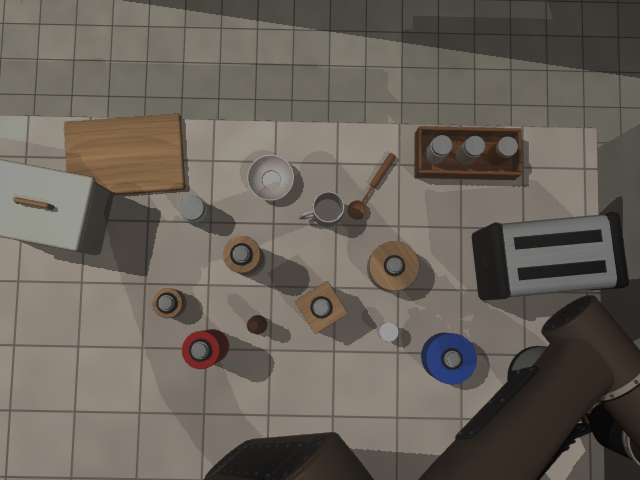

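View pics/side0.png

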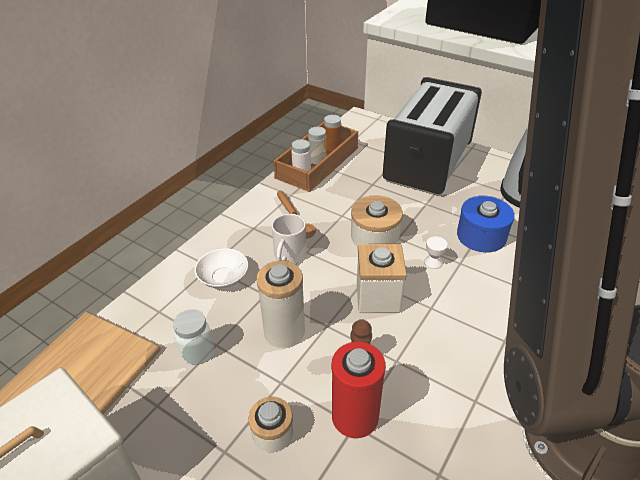

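Candidates in the top image: for tall, (241,254) is white and wooden-lidded and (200,350) is red. For low, (395,266) is wooden-lidded and (452,358) is blue. The square canister is at (321,307) and the small one at (167,302). The white ones fit the description, so I mean (241,254), (321,307) and (395,266). Next is one enlarged crop to confirm them and check the button centres.

Run:
```python
from h import *
N=dict(tall=((241,254),(279,271),.183),square=((321,307),(382,256),.138),low=((395,266),(377,208),.098))
rows=[]
for i,c in enumerate(("top","side")):
    f=grab_frame(c);a=f["pixels"][:,:,::-1];r=[]
    for n,v in N.items():
        u,w=v[i];p=cv2.resize(a[w-28:w+28,u-28:u+28],None,fx=4.5,fy=4.5,interpolation=cv2.INTER_CUBIC)
        cv2.line(p,(126+2,0),(128,252),(0,0,255),1);cv2.line(p,(0,128),(252,128),(0,0,255),1);r.append(p)
        print(c,n,np.round(atz(f,v[i],v[2]),4))
        m=regions_of(c,n+"_canister")
        print("  mask",[(round(x["p"],2),np.round(x["bbox"])) for x in m[:3]])
    rows.append(np.hstack(r))
cv2.imwrite("pics/crop.png",np.vstack(rows))
```

```text
top tall [0.5845 0.0975 0.183 ]
  mask [(0.75, array([236., 246., 248., 261.])), (0.72, array([178., 331., 229., 372.])), (0.7, array([220., 235., 268., 277.]))]
top square [ 0.4694 -0.0862  0.138 ]
  mask [(0.69, array([299., 284., 346., 336.]))]
top low [ 0.5713 -0.2624  0.098 ]
  mask [(0.8, array([369., 240., 421., 292.])), (0.61, array([421., 334., 478., 384.]))]
side tall [0.5842 0.1046 0.183 ]
  mask [(0.74, array([256., 260., 303., 346.])), (0.7, array([332., 340., 382., 438.]))]
side square [ 0.4646 -0.0738  0.138 ]
  mask [(0.86, array([356., 248., 410., 312.]))]
side low [ 0.5684 -0.2479  0.098 ]
  mask [(0.73, array([456., 194., 512., 255.])), (0.55, array([354., 195., 401., 246.]))]
```

View pics/crop.png

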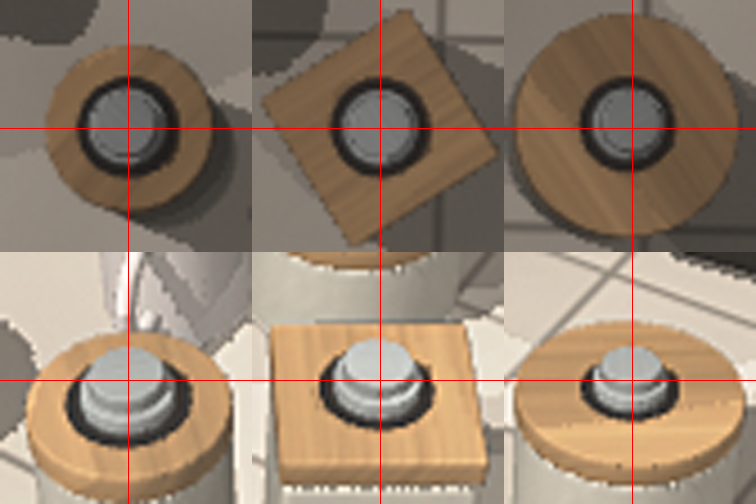

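The crops confirm all three are white tins with wooden lids. The cap tops sit at about these pixels:

| Canister | Top image | Side image |
|---|---|---|
| tall | (240.4,252.5) | (278.4,268.5) |
| square | (321,305.7) | (382,252) |
| low | (394,264) | (377,204.5) |

First move: shut the gripper and travel high toward the tall one.

```bash
python3 - <<'E'
from h import *
F={c:grab_frame(c) for c in("top","side")}
for n,a,b,z in(("tall",(240.4,252.5),(278.4,268.5),.183),("square",(321,305.7),(382,252),.138),("low",(394,264),(377,204.5),.098)):
    print(n,np.round(atz(F["top"],a,z),4),np.round(atz(F["side"],b,z),4))
E
python3 -m inch '0 0 0 2 0 0 0; 0 0 0 4 0 0 0; 0 2 4.5 5 0 0 0; 0 4 9 5 0 0 0; 0 6 13.5 5 0 0 0; 0 8 18 5 0 0 0; 0 10 22.5 5 0 0 0; 0 12 27 5 0 0 0; 0 14 31.5 5 0 0 0; 0 16 36 5 0 0 0; 0 16 36 5 0 0 0; 0 16 36 5 0 0 0' 10
```

```text
tall [0.5878 0.0989 0.183 ] [0.5889 0.1    0.183 ]
square [ 0.4724 -0.0861  0.138 ] [ 0.4701 -0.0841  0.138 ]
low [ 0.5761 -0.2599  0.098 ] [ 0.5747 -0.2594  0.098 ]
t: 2.5
eef_pos: [0.4253, -0.2606, 0.2768]
ee_rot: [3.141, 0.0, 1.976]
force: [0.0, -0.4, -0.2]
width: 0.0002
```

The two views agree within about 2 mm. Targets are tall (0.588, 0.0995), square (0.471, -0.085) and low (0.5755, -0.260).

```bash
python3 -m inch '0 2 4.5 0 0 0 0; 0 4 9 0 0 0 0; 0 6 13.5 0 0 0 0; 0 8 18 0 0 0 0; 0 10 22.5 0 0 0 0; 0 12 27 0 0 0 0; 0 14 31.5 0 0 0 0; 0 16.3 36 0 0 0 0; 0 16.3 36 -4 0 0 0; 0 16.3 36 -7 0 0 0; 0 16.3 36 -7 0 0 0; 0 16.3 36 -7 0 0 0'
python3 - <<'E'
from h import *
s=telemetry.get_state();print(s["eef_pos"],s["force"])
r=[]
for c,(u,v) in(("top",(240,250)),("side",(279,262))):
    f=grab_frame(c);a=f["pixels"][:,:,::-1];r.append(cv2.resize(a[v-45:v+45,u-45:u+45],None,fx=4,fy=4))
cv2.imwrite("pics/t1.png",np.hstack(r))
E
```

```text
t: 4.0
eef_pos: [0.5892, 0.0986, 0.2081]
ee_rot: [3.14, 0.001, 1.975]
force: [1.1, 0.3, 1.1]
width: 0.0003
[0.58924255 0.09855478 0.20808397] [1.13409025 0.33205609 1.09891644]
```

View pics/t1.png

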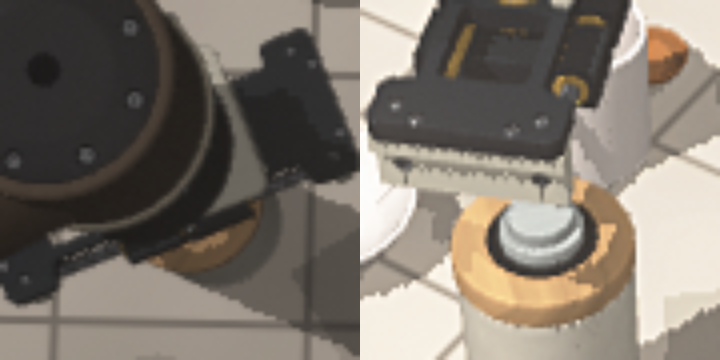

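The side crop shows the gripper just above and left of the cap, which is at crop (540,220). I'll project the TCP to check that the fingertip really is over it.

Run:
```python
from h import *
s=telemetry.get_state();p=s["eef_pos"];yaw=s["ee_rot"][2]
f=grab_frame("side");a=np.ascontiguousarray(f["pixels"][:,:,::-1])
u0,v0,k=208,150,5
b=cv2.resize(a[v0:v0+120,u0:u0+150],None,fx=k,fy=k,interpolation=cv2.INTER_CUBIC)
def dot(X,col):
    u,v=proj(f,np.array(X));print(round(u,1),round(v,1));cv2.circle(b,(int((u+.5-u0)*k),int((v+.5-v0)*k)),4,col,-1)
dot(p,(0,0,255))
x=np.array([np.cos(yaw),np.sin(yaw),0])
dot(p+.021*x,(0,255,0));dot(p-.021*x,(0,255,0));dot(p+[0,0,.066],(255,0,0));dot([.588,.0995,.183],(255,0,255))
cv2.imwrite("pics/t2.png",b)
```

```text
277.7 258.1
274.9 266.2
280.3 250.2
275.2 230.5
279.0 268.5
```

View pics/t2.png

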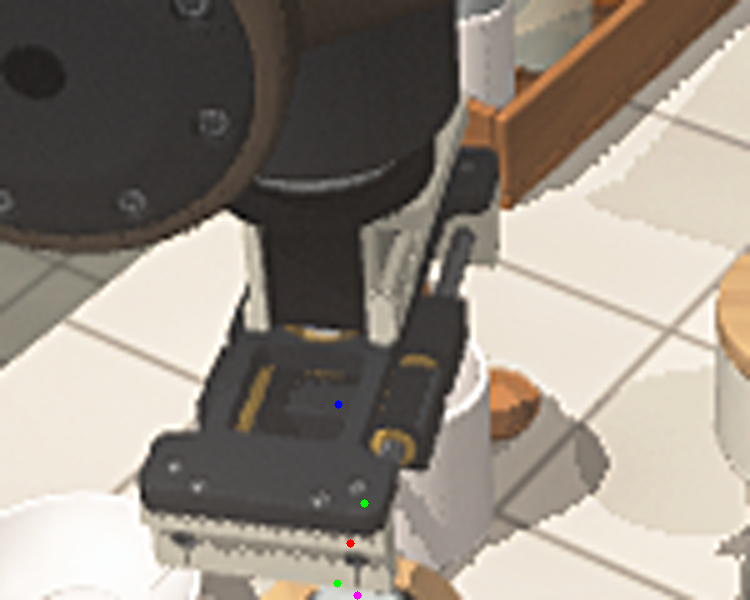

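The fingertip is hidden behind the end of the gripper body (body projection around (275,230)), and the TCP projection falls right above the cap. I'll press slowly and watch the force.

```bash
python3 -m inch '0 -0.1 0.1 -1 0 0 0; 0 -0.1 0.1 -1.8 0 0 0; 0 -0.1 0.1 -2.2 0 0 0; 0 -0.1 0.1 -2.5 0 0 0; 0 -0.1 0.1 -2.7 0 0 0; 0 -0.1 0.1 -2.9 0 0 0; 0 -0.1 0.1 -2.9 0 0 0; 0 -0.1 0.1 -2.9 0 0 0'
```

```text
t: 5.15
eef_pos: [0.5881, 0.1002, 0.1796]
ee_rot: [3.139, 0.0, 1.975]
force: [-2.3, 0.1, 1.4]
width: 0.0007
```

```bash
python3 -m inch '0 0 0 -0.2 0 0 0; 0 0 0 -0.4 0 0 0; 0 0 0 -0.55 0 0 0; 0 0 0 -0.7 0 0 0; 0 0 0 -0.8 0 0 0; 0 0 0 -0.8 0 0 0; 0 0 0 -0.8 0 0 0'; python3 -c "
from h import *
s=telemetry.get_state();print(s['eef_pos'],s['force'],s['moment'])"
```

```text
t: 6.02
eef_pos: [0.5882, 0.1002, 0.1721]
ee_rot: [3.138, 0.001, 1.975]
force: [-3.1, -0.6, 5.6]
width: 0.0002
[0.58823648 0.10019288 0.17210921] [-3.07223431 -0.57756198  5.59465409] [-0.01121521  1.06114353 -0.02450354]
```

5.6 N at 0.1721 matches a plunger at its stop (3 + 2×1.4 N). I'll retreat and go over the square canister.

```bash
python3 -m inch '0 0 0 1 0 0 0; 0 0 0 3 0 0 0; 0 0 0 5 0 0 0; 0 -3 -4.5 5 0 0 0; 0 -6 -9 5 0 0 0; 0 -9 -14 5 0 0 0; 0 -11.7 -18.5 5 0 0 0; 0 -11.7 -18.5 2 0 0 0; 0 -11.7 -18.5 -0.5 0 0 0; 0 -11.7 -18.5 -1.5 0 0 0; 0 -11.7 -18.5 -1.5 0 0 0; 0 -11.7 -18.5 -1.5 0 0 0'
python3 - <<'E'
from h import *
print(telemetry.get_state()["force"])
f=grab_frame("side");a=np.ascontiguousarray(f["pixels"][:,:,::-1])
for z in(.183,.175):print(proj(f,np.array([.588,.0995,z])))
cv2.imwrite("pics/s1.png",cv2.resize(a[190:340,220:430],None,fx=3.7,fy=3.7,interpolation=cv2.INTER_CUBIC))
E
```

```text
t: 7.52
eef_pos: [0.472, -0.0846, 0.158]
ee_rot: [3.137, 0.001, 1.976]
force: [0.6, 0.1, 0.1]
width: 0.0002
[0.58470542 0.0740558  0.05173615]
(np.float64(278.9741146118369), np.float64(268.5236109522181))
(np.float64(279.2497411626566), np.float64(271.5895456545793))
```

View pics/s1.png

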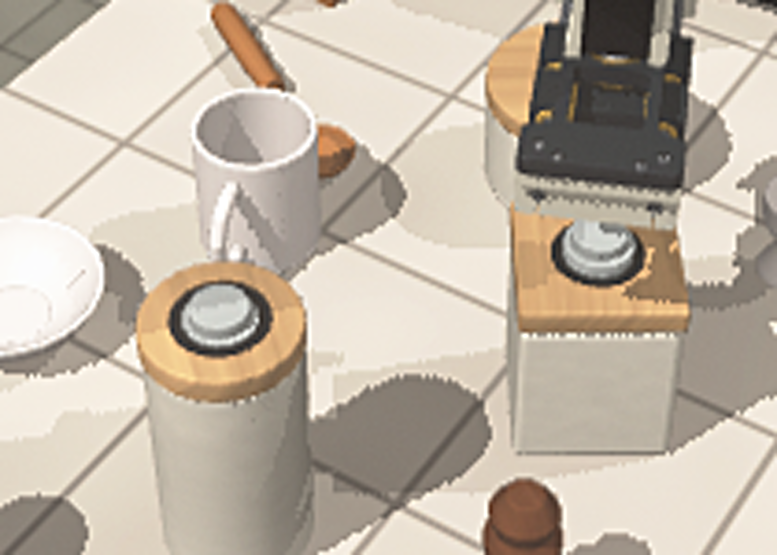

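The tall button at crop (222,310) is now down with its collar flush, and the tin hasn't moved. The gripper is over the square one at crop (600,240). Next I'll press the square: first to -2.9 cm, then to -3.15 cm.

```bash
python3 -m inch '0 0 0 -0.9 0 0 0; 0 0 0 -1.5 0 0 0; 0 0 0 -1.9 0 0 0; 0 0 0 -2.2 0 0 0; 0 0 0 -2.4 0 0 0; 0 0 0 -2.6 0 0 0; 0 0 0 -2.75 0 0 0; 0 0 0 -2.9 0 0 0; 0 0 0 -3.0 0 0 0; 0 0 0 -3.15 0 0 0; 0 0 0 -3.15 0 0 0; 0 0 0 -3.15 0 0 0'
```

```text
t: 9.07
eef_pos: [0.4719, -0.0846, 0.1268]
ee_rot: [3.137, 0.001, 1.976]
force: [-3.6, 0.8, 6.9]
width: 0.0004
```

6.9 N at 0.1268 means the square is home. I'll go to the low one.

```bash
python3 -m inch '0 0 0 1 0 0 0; 0 0 0 3 0 0 0; 0 0 0 5 0 0 0; 0 2.6 -4.4 5 0 0 0; 0 5.2 -8.8 5 0 0 0; 0 7.8 -13.2 5 0 0 0; 0 10.4 -17.5 5 0 0 0; 0 10.4 -17.5 2 0 0 0; 0 10.4 -17.5 0 0 0 0; 0 10.4 -17.5 -0.8 0 0 0; 0 10.4 -17.5 -0.8 0 0 0; 0 10.4 -17.5 -0.8 0 0 0'
python3 - <<'E'
from h import *
print(telemetry.get_state()["force"])
f=grab_frame("side");a=np.ascontiguousarray(f["pixels"][:,:,::-1])
cv2.imwrite("pics/l1.png",cv2.resize(a[160:310,260:470],None,fx=3.7,fy=3.7,interpolation=cv2.INTER_CUBIC))
E
```

```text
t: 10.58
eef_pos: [0.5767, -0.2596, 0.12]
ee_rot: [3.135, 0.002, 1.976]
force: [-0.2, 0.0, 0.5]
width: 0.0007
[-0.1570542   0.02571342  0.46342375]
```

View pics/l1.png

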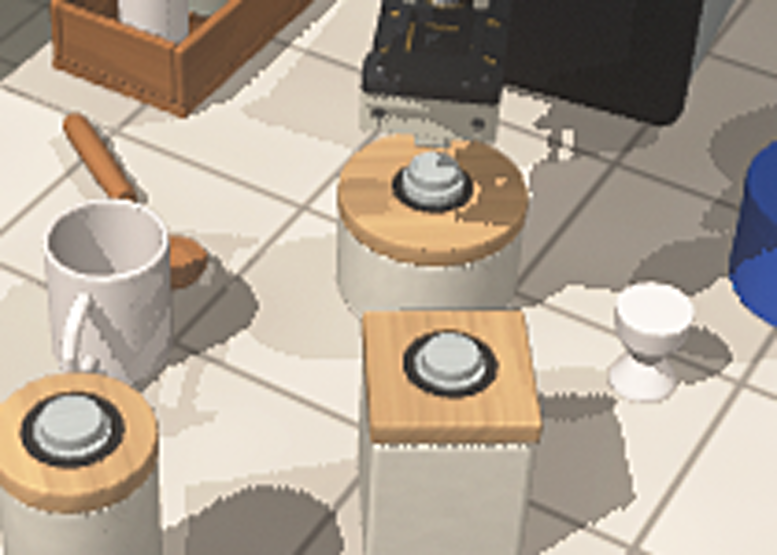

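The square button at crop (450,357) and the tall one at (72,422) are down. The low button at (433,178) is still up under the gripper. I'll press it now.

```bash
python3 -m inch '0 -0.1 0 -1.1 0 0 0; 0 -0.1 0 -1.7 0 0 0; 0 -0.1 0 -2.1 0 0 0; 0 -0.1 0 -2.4 0 0 0; 0 -0.1 0 -2.6 0 0 0; 0 -0.1 0 -2.8 0 0 0; 0 -0.1 0 -2.95 0 0 0; 0 -0.1 0 -3.1 0 0 0; 0 -0.1 0 -3.2 0 0 0; 0 -0.1 0 -3.3 0 0 0; 0 -0.1 0 -3.3 0 0 0; 0 -0.1 0 -3.3 0 0 0'
```

```text
t: 12.12
eef_pos: [0.5756, -0.2597, 0.0874]
ee_rot: [3.135, 0.002, 1.976]
force: [-2.7, 1.6, 5.0]
width: 0.0006
```

5.0 N at 0.0874 fits home (3 + 2×1.1 N). I'll retreat straight up, then back away and check.

```bash
python3 -m inch '0 0 0 1 0 0 0; 0 0 0 3 0 0 0; 0 0 0 7 0 0 0; 0 0 0 12 0 0 0; 0 0 0 17 0 0 0; 0 -3 -5 19 0 0 0; 0 -7 -10 19 0 0 0; 0 -11 -14 19 0 0 0; 0 -14 -18 19 0 0 0; 0 -17 -22 19 0 0 0; 0 -17 -22 19 0 0 0; 0 -17 -22 19 0 0 0'
python3 - <<'E'
from h import *
s=telemetry.get_state();print(s["force"],abs(s["qd"]).max())
f=grab_frame("side");a=np.ascontiguousarray(f["pixels"][:,:,::-1])
cv2.imwrite("pics/e1.png",cv2.resize(a[160:460,150:520],None,fx=2,fy=2,interpolation=cv2.INTER_CUBIC))
g=grab_frame("top");cv2.imwrite("pics/e2.png",g["pixels"][:,:,::-1])
E
```

```text
t: 13.62
eef_pos: [0.4056, -0.4799, 0.2776]
ee_rot: [3.135, 0.003, 1.976]
force: [-0.1, 0.5, -0.7]
width: 0.0001
[-0.05687141  0.48632559 -0.73732582] 0.02481860271102411
```

View pics/e1.png

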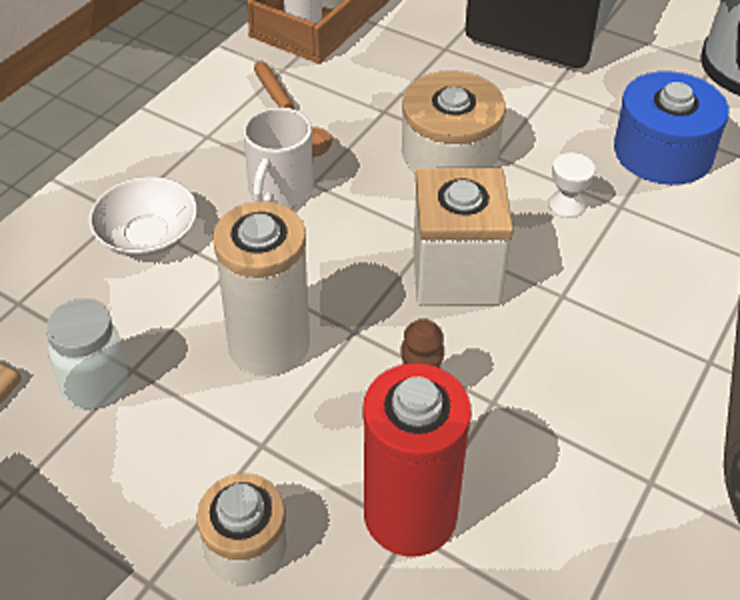

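View pics/e2.png

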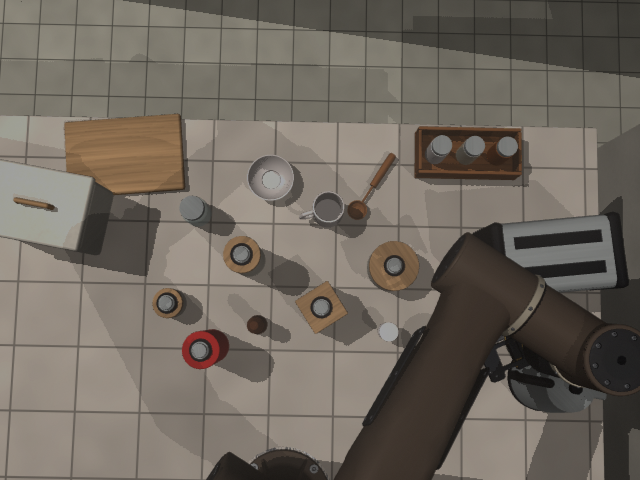

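The tall, square and low buttons are down, the small one (crop (240,505)) is up, and nothing has shifted. The gripper is close to the toaster and kettle, so I'll move it into clear air before handing in.

```bash
python3 -m inch '0 0 0 3 0 0 0; 0 0 0 6 0 0 0; 0 0 0 8 0 0 0; 0 0 4 8 0 0 0; 0 0 8 8 0 0 0; 0 0 12 8 0 0 0; 0 0 12 8 0 0 0; 0 0 12 8 0 0 0; 0 0 12 8 0 0 0' && python3 -c "
from h import *
s=telemetry.get_state();print(s['force'],abs(s['qd']).max());print(arm.job_done())"
```

```text
t: 14.85
eef_pos: [0.4065, -0.3594, 0.3573]
ee_rot: [3.135, 0.002, 1.977]
force: [0.3, 0.2, -0.8]
width: 0.0004
[ 0.27377117  0.1973327  -0.76608098] 0.009433580996950236
the job is handed in; nothing more can be done
None
```

I pressed the tall, then the square, then the low wide canister's button down with the closed fingertips, and handed the job in at about 15 s of the 56 s allowed. The final vertical forces were 5.6, 6.9 and 5.0 N, about what each plunger should give at its stop.

In the last side and top pictures, those three buttons are down and the small canister's button is up. The canisters and bystanders look to be where they started. The arm ended in clear air with a residual force of about 0.8 N, which is within the sensor noise.

No check failed. The joint travel itself could not be read, so "fully down" rests on the forces, the tool heights and the pictures. hand-in gave no verdict.

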